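# Cradle the boiler tubes

## Robot

A 6-joint arm with a two-finger parallel gripper is mounted at the origin on a cart in front of the work surface, level with it; the furniture and walls round the work are solid. World frame = base frame: x ahead of the robot, y to its left, z up, the work surface at z = 0. Lengths are in m, angles in rad, forces in N, time in s.
With the tool pointing down it reaches from about 0.3 to 0.75 m from the base axis. Payload 8.5 kg.
Tool frame: the origin (TCP) lies midway between the tips of the shut fingers; the grasp point (between the pads) lies 19 mm behind it; z points along the fingers, y is the line along which they close (so a half turn about z gives the same grasp; the last joint's range is limited). The gripper opens to 88 mm and grips with 3 to 60 N. Pads are 18 mm wide; open, the fingers measure 123 mm over their backs; the gripper's body (75 mm by 187 mm) begins 45 mm behind the grasp point.
Start: joints at [0.938, 0.381, 1.297, -0, 1.464, -0.215], TCP at [0.223, 0.503, 0.239] pointing down, gripper open.
Joint ranges: [-3.11, 3.11], [-0.89, 2.33], [0.22, 2.48], [-1.42, 4.56], [0.17, 2.85], [-2.88, 2.88]. Speed limits (rad/s): [2.39, 2.39, 3.14, 3.14, 3.14, 3.14].

## Interface

Orientations are given as a rotation vector (axis times angle).
In Python, from workcell import env, camera, get_calibration gives the robot as it stands.
- The arm moves only by the shell command python3 -m inch 'ROWS' [OPENING] [FORCE]. ROWS is JSON, a list of rows, each a list of 6 numbers: the shift along the tool's x, y, z in mm, then the turn, a rotation vector about the tool's x, y, z in degrees. In form: [[x, y, z, wx, wy, wz], ...]. A call has 1 to 12 rows; each row is the pose to reach, as a shift and turn from the pose commanded when the call began, along the tool's axes at that moment; what a row does not reach only later rows make up. A row lasts 1/10 s, in which the tool goes at most 50 mm and 8.59 degrees, less where a joint would pass 70% of its speed; a pose out of reach is approached as far as the arm can. A call with a gripper value outside its range is refused whole. OPENING is the finger opening in mm, from 0 to 88.1, set as the call begins (- or left out, the last holds). The fingers move at their own pace and stop on an object; FORCE is the grip in N (left out, the last holds). Time passes only in rows, so rows that repeat a pose let the fingers close. It gives the time, the measured TCP pose, the force, the opening and the grip force at its end, in the units of the state.
- env.state(): the state, without advancing time (a new reading comes with each control period).
- camera(name): name is "scene" or "side" or "wrist"; returns (picture, depth): 384x512x3 uint8, red, green, blue; 384x512 float32, m along the optical axis (not along the pixel's ray), 0 where there is no reading.
- get_calibration(name): a dict with "fovy" (degrees; the focal length in pixels is half the picture's height over the tangent of half this angle, whatever the lens; pixels are square), "cx", "cy" (the principal point, pixels), "origin" and "rotation" of the camera in the world; the wrist camera has in their place "hand_eye" (4x4, takes a point from camera to tool coordinates, whose origin is the TCP and whose axes are the flange's). Camera axes: x right, y up, looking along -z (the intrinsics and any distortion apply to the point x, -y, -z); pixel columns grow to the right and rows downward; lengths in m; the calibration is good to about 2 mm. A picture is of the moment at which its call begins: read the wrist's pose just before it. get_calibration takes no time and is no camera call.
- env.job_done(): hands the job in; it is judged then, once.
The state is a dict: "t": time; "joints": joint angles; "qd": joint speeds; "joint_efforts": joint torques, N m; "position": TCP position; "eef_rot": TCP orientation; "contact_force": force on the tool from outside, world axes, zero at the start; "moment": the same for the moment, N m; "opening": opening from 0.0 (shut) to 1.0 (fully open); "gripper_force": force on a finger pad.
Only numpy, scipy, OpenCV 4.12 (cv2) and the standard library are available. Lean on these libraries where they do the work, as an engineer would, in place of code of your own. Each camera call takes 0.05 s, during which the arm holds its last target. There are 200 camera calls.

## Task

Lay the three loose aluminium tubes in the V-grooved rack, each lengthwise in the pair of V supports that matches its thickness (thickest in the widest, thinnest in the narrowest), resting in both Vs of its pair and about centred end to end. With all three cradled, swing the upright keeper bail back over them and fully down, then let go. Leave the bottles, cutters and tape where they are.

Things in the scene. Friction and masses are not known exactly. Their poses are not given: they have to be found in the camera images.
- tube_thick: The thickest of three plain aluminium tubes, 34 mm in diameter, 140 mm long, ends closed with dark discs. It starts lying on the mat, left of the rack and of the fixed white strips (25 mm high). Origin at its middle, on its axis (17 mm above the mat at the start); its own x runs along the tube, y and z turn with it as it rolls. It rolls when touched. Mass about 120 g.
- tube_middle: The middle-sized of three plain aluminium tubes, 28 mm in diameter, 140 mm long, ends closed with dark discs. It starts lying on the mat, left of the rack and of the fixed white strips (25 mm high). Origin at its middle, on its axis (14 mm above the mat at the start); its own x runs along the tube, y and z turn with it as it rolls. It rolls when touched. Mass about 90 g.
- tube_thin: The thinnest of three plain aluminium tubes, 22 mm in diameter, 140 mm long, ends closed with dark discs. It starts lying on the mat, left of the rack and of the fixed white strips (25 mm high). Origin at its middle, on its axis (11 mm above the mat at the start); its own x runs along the tube, y and z turn with it as it rolls. It rolls when touched. Mass about 60 g.
- seat_thick (a point): Where the middle of the thick tube's axis belongs: over the widest and lowest pair of grey 90-degree V supports, 44 mm above the mat. x along the groove, y across, z up. The supports stand 42 mm either way along x, each 18 mm thick; the 66 mm between them are open down to 13 mm above the mat. Their arms end 4 mm below the seated axis, 48 mm apart over the outside.
- seat_middle (a point): Where the middle of the middle tube's axis belongs: over the middle-sized pair of grey 90-degree V supports, 47 mm above the mat. x along the groove, y across, z up. The supports stand 42 mm either way along x, each 18 mm thick; the 66 mm between them are open down to 13 mm above the mat. Their arms end 4 mm below the seated axis, 41 mm apart over the outside.
- seat_thin (a point): Where the middle of the thin tube's axis belongs: over the narrowest and highest pair of grey 90-degree V supports, 50 mm above the mat. x along the groove, y across, z up. The supports stand 42 mm either way along x, each 18 mm thick; the 66 mm between them are open down to 13 mm above the mat. Their arms end 3 mm below the seated axis, 34 mm apart over the outside.
- rack: The fixed rack: plywood base 8 mm thick, 200 mm along x (125 in front of the origin to 75 behind), 270 mm along y. Origin on the mat below the middle groove; x along the grooves (away from the robot), y across. The three pairs of V supports stand side by side 76 mm apart along y, in varying order. Two keeper hinge posts 77 mm high stand 110 mm in front of the origin, 122 mm to either side.
- keeper (a joint): The keeper, a U-shaped bail of 10 mm steel rod hinged at the front (robot side) of the rack. 0 = fully down: level, its crossbar across the middle of the tubes, 2 mm above the tops of rightly seated ones. It grows as the keeper swings up towards the robot (rad): 1.57 is upright, its top then 183 mm above the mat; limit 1.9; it starts between 1.4 and 1.75. It stays where it is left; 1 to 2 N at the crossbar move it.
- keeper_bar (a point): Middle of the keeper's crossbar, on the rod's axis (rod 10 mm thick, crossbar 244 mm long, parallel to the rack's y, 110 mm from the hinge axis).
- keeper_hinge (a point): Middle of the keeper's hinge axis (parallel to the rack's y), 68 mm above the mat, 110 mm in front of the rack's origin. x as the rack's.
- glue_bottle: Small glue bottle, 23 mm thick, 90 mm tall, white nozzle; stands on the mat. Bystander. Origin at the centre of its underside.
- oil_dropper: Small amber dropper bottle, 25 mm thick, 82 mm tall, white nozzle; stands on the mat. Bystander. Origin at the centre of its underside.
- flush_cutters: Blue-handled flush cutters, 129 x 43 x 10 mm, lying on the mat. Bystander. Origin at the centre of its underside.
- elec_tape: Roll of black tape, 62 mm across, 19 mm high, lying on the mat. Bystander. Origin at the centre of its underside.
Not all that is in view belongs to the job. What is shaped like the tube_thick but red is not meant.

How it is judged:
On the way:
1. all three tubes lie in their own grooves while the keeper is still up (angle between the x axis of tube_thick and the x axis of seat_thick, either way round below 0.06 rad and x of tube_thick in the frame of seat_thick between -0.015 and 0.015 m and y of tube_thick in the frame of seat_thick between -0.004 and 0.004 m and z of tube_thick in the frame of seat_thick between -0.004 and 0.004 m and angle between the x axis of tube_middle and the x axis of seat_middle, either way round below 0.06 rad and x of tube_middle in the frame of seat_middle between -0.015 and 0.015 m and y of tube_middle in the frame of seat_middle between -0.004 and 0.004 m and z of tube_middle in the frame of seat_middle between -0.004 and 0.004 m and angle between the x axis of tube_thin and the x axis of seat_thin, either way round below 0.06 rad and x of tube_thin in the frame of seat_thin between -0.015 and 0.015 m and y of tube_thin in the frame of seat_thin between -0.004 and 0.004 m and z of tube_thin in the frame of seat_thin between -0.004 and 0.004 m and value of joint keeper above 0.6 rad), for 0.2 s.
At the end, for the whole second after the job is handed in: Each tube lies at rest in the pair of V supports of its own size: its middle within 4 mm of the seat across and in height and within 15 mm along the groove, its axis within 0.06 rad of the groove's. The keeper is down over them (joint under 0.04 rad) (angle between the x axis of tube_thick and the x axis of seat_thick, either way round below 0.06 rad and x of tube_thick in the frame of seat_thick between -0.015 and 0.015 m and y of tube_thick in the frame of seat_thick between -0.004 and 0.004 m and z of tube_thick in the frame of seat_thick between -0.004 and 0.004 m and angle between the x axis of tube_middle and the x axis of seat_middle, either way round below 0.06 rad and x of tube_middle in the frame of seat_middle between -0.015 and 0.015 m and y of tube_middle in the frame of seat_middle between -0.004 and 0.004 m and z of tube_middle in the frame of seat_middle between -0.004 and 0.004 m and angle between the x axis of tube_thin and the x axis of seat_thin, either way round below 0.06 rad and x of tube_thin in the frame of seat_thin between -0.015 and 0.015 m and y of tube_thin in the frame of seat_thin between -0.004 and 0.004 m and z of tube_thin in the frame of seat_thin between -0.004 and 0.004 m and linear speed of each of tube_thick, tube_middle, tube_thin below 0.02 m/s and value of joint keeper below 0.04 rad); the robot touches nothing.
It fails at once if the glue bottle moves more than 25 mm (distance of glue_bottle from where it was at the start of the episode above 0.025 m).
It fails at once if the oil dropper moves more than 25 mm (distance of oil_dropper from where it was at the start of the episode above 0.025 m).
It fails at once if the flush cutters moves more than 25 mm (distance of flush_cutters from where it was at the start of the episode above 0.025 m).
It fails at once if the roll of tape moves more than 25 mm (distance of elec_tape from where it was at the start of the episode above 0.025 m).
It also fails if it takes over 72 s, if anything falls off the work surface, if the arm or the gripper's body presses on something with over 40 N, if the wrist force passes 120 N, or if a joint passes its speed limit or range.

## Working session

There is one attempt and no reset: what is moved stays moved. The work goes in short steps, Python scripts to look and compute and a shell command to move; the robot and the scene stay as the last step left them, time stands still between calls to the robot, and variables do not carry over. Pictures are saved under pics/ and viewed, at most 10 in all, crops included, and the job is handed in when it is done.

```bash
ls; mkdir -p pics
cat > h.py <<'E'
import numpy as np,cv2
from scipy.spatial.transform import Rotation as R
from workcell import env,camera,get_calibration
def cloud(name):
    s=env.state(); im,d=camera(name); c=get_calibration(name)
    H,W=d.shape; f=H/2/np.tan(np.radians(c["fovy"])/2)
    v,u=np.mgrid[:H,:W]
    P=np.stack([(u-c["cx"])/f*d,-(v-c["cy"])/f*d,-d],-1)
    if "hand_eye" in c:
        T=np.array(c["hand_eye"]); P=P@T[:3,:3].T+T[:3,3]
        P=P@R.from_rotvec(s["eef_rot"]).as_matrix().T+np.array(s["position"])
    else: P=P@np.array(c["rotation"]).T+np.array(c["origin"])
    P[d==0]=np.nan
    return im,P
E
python3 - <<'E'
from h import *
print(env.state())
for n in("scene","side","wrist"):
    c=get_calibration(n);print({k:np.round(v,3).tolist() if not isinstance(v,str) else v for k,v in c.items()})
a,P=cloud("scene");b,Q=cloud("side")
np.savez("s0.npz",a=a,P=P,b=b,Q=Q)
cv2.imwrite("pics/scene0.png",cv2.resize(a[...,::-1],(800,600)));cv2.imwrite("pics/side0.png",cv2.resize(b[...,::-1],(800,600)))
E
```

```text
pics
{'t': 0.0, 'joints': array([ 9.37700297e-01,  3.81174396e-01,  1.29823428e+00, -3.73299606e-05,
        1.46362304e+00, -2.15309821e-01]), 'qd': array([ 0.00050776,  0.00039431,  0.00234279,  0.00097342,  0.00080979,
       -0.00048459]), 'joint_efforts': array([ 6.28828166e-04, -4.37904847e+01, -2.24560976e+01,  7.14825257e-02,
        3.51116003e-02, -8.27480881e-05]), 'position': array([0.22300049, 0.50245389, 0.23815831]), 'eef_rot': array([-6.51372533e-01, -3.07275205e+00,  2.08373867e-03]), 'contact_force': array([-0.37934606, -0.05738235, -0.2283033 ]), 'moment': array([-0.01277363, -0.06841586, -0.02603043]), 'gripper_force': 0.0, 'opening': 1.0014600401125864}
{'fovy': 50.669, 'cx': 251.936, 'cy': 188.257, 'origin': [-0.465, -0.719, 0.981], 'rotation': [0.86, -0.418, -0.854]}
{'fovy': 49.085, 'cx': 259.508, 'cy': 200.212, 'origin': [-0.659, 0.083, 0.98], 'rotation': [0.699, -0.721, -1.48]}
{'fovy': 70.009, 'cx': 254.105, 'cy': 193.351, 'hand_eye': [[-0.0, 0.965, 0.262, 0.067], [1.0, -0.0, 0.0, -0.0], [0.0, 0.262, -0.965, -0.146], [0.0, 0.0, 0.0, 1.0]]}Traceback (most recent call last):
  File "<stdin>", line 5, in <module>
  File "h.py", line 12, in cloud
    else: P=P@np.array(c["rotation"]).T+np.array(c["origin"])
            ~~~~~~~~~~~~~~~~~~~~~~~~~~~^~~~~~~~~~~~~~~~~~~~~~
ValueError: operands could not be broadcast together with shapes (384,512) (3,)
```

Rotation is a rotation vector.

```bash
sed -i 's/P@np.array(c\["rotation"\]).T/P@R.from_rotvec(c["rotation"]).as_matrix().T/' h.py
python3 - <<'E'
from h import *
c=get_calibration("scene");print({k:v for k,v in c.items() if k not in("origin","rotation")})
a,P=cloud("scene");b,Q=cloud("side")
np.savez("s0.npz",a=a,P=P,b=b,Q=Q)
cv2.imwrite("pics/scene0.png",cv2.resize(a[...,::-1],(800,600)));cv2.imwrite("pics/side0.png",cv2.resize(b[...,::-1],(800,600)))
for X in(P,Q):print(np.round([X[v,u] for v,u in((192,256),(250,200),(300,300))],3))
E
```

```text
{'fovy': 50.668628493280835, 'cx': 251.9361362640845, 'cy': 188.25687128014823}
[[ 0.554  0.047  0.001]
 [ 0.515  0.369 -0.491]
 [ 0.238 -0.357 -0.031]]
[[ 0.651  0.056 -0.004]
 [ 0.335  0.248 -0.001]
 [-0.047 -0.029  0.21 ]]
```

View pics/scene0.png

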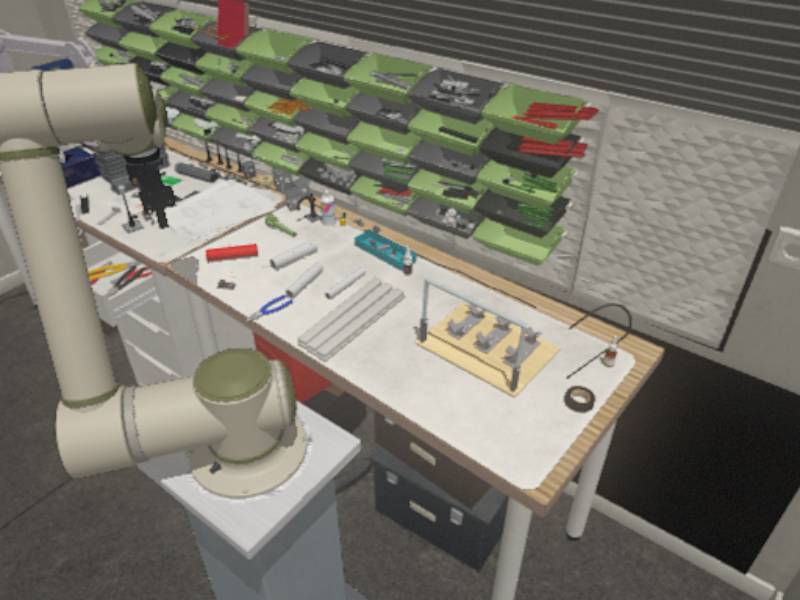

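View pics/side0.png

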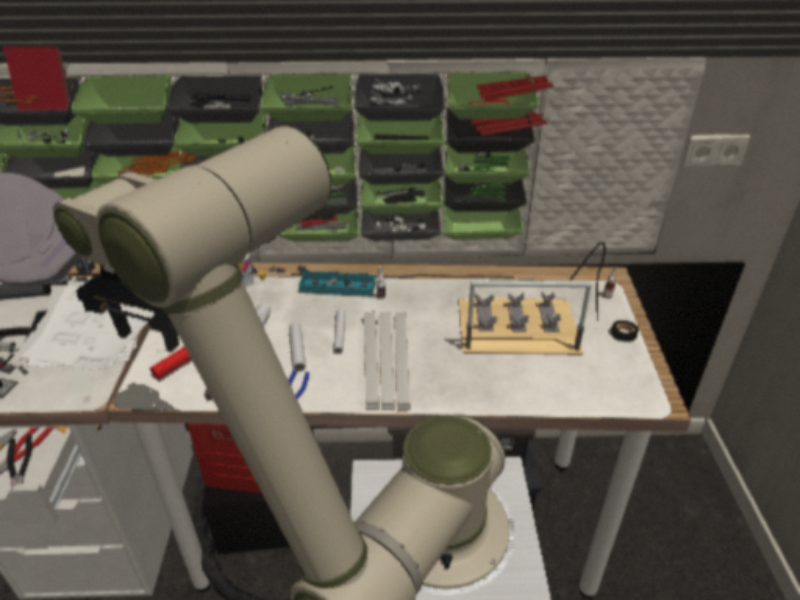

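Scene view: tubes at about (293,256), (304,280), (346,282) px, strips at (350,318), rack at (490,340), dropper by the rack (611,352), glue bottle (407,262), tape (580,400), cutters (270,307), red decoy (232,252). Now the coordinates.

Run:
```python
from h import *
z=np.load("s0.npz")
for X,im in((z["P"],z["a"]),(z["Q"],z["b"])):
    m=(X[...,2]>0.006)&(X[...,2]<0.12)&(X[...,0]>0.2)&(X[...,0]<0.8)&(abs(X[...,1])<0.6)
    n,l,s,c=cv2.connectedComponentsWithStats(m.astype(np.uint8),connectivity=4)
    for i in range(1,n):
        if s[i,4]<25: continue
        p=X[l==i]; q=p[:,:2]; ctr,wh,ang=cv2.minAreaRect(q.astype(np.float32))
        print(np.round(c[i]*800/512),s[i,4],np.round(ctr,3),np.round(wh,3),round(ang),"zmax",np.round(np.percentile(p[:,2],[50,97]),3),im[l==i].mean(0).round())
    print()
```

```text
[301. 202.] 154 [0.711 0.551] [0.108 0.065] 78 zmax [0.046 0.079] [102.  98.  94.]
[327. 208.] 168 [0.722 0.445] [0.028 0.041] 39 zmax [0.058 0.104] [162. 153. 155.]
[380. 197.] 42 [0.787 0.283] [0.096 0.024] 87 zmax [0.111 0.119] [148. 170. 117.]
[432. 216.] 26 [0.791 0.112] [0.02  0.042] 27 zmax [0.112 0.12 ] [112. 111. 108.]
[276. 223.] 93 [0.607 0.536] [0.116 0.033] 82 zmax [0.019 0.035] [127. 143. 102.]
[386. 250.] 425 [0.696 0.2  ] [0.226 0.076] 80 zmax [0.018 0.066] [ 86. 122. 125.]
[514. 248.] 85 [ 0.79  -0.142] [0.028 0.147] 6 zmax [0.107 0.119] [159. 183. 123.]
[292. 254.] 239 [0.523 0.391] [0.035 0.143] 76 zmax [0.026 0.035] [183. 181. 178.]
[231. 252.] 246 [0.426 0.537] [0.037 0.14 ] 50 zmax [0.026 0.036] [189.  75.  69.]
[303. 279.] 194 [0.457 0.293] [0.144 0.04 ] 14 zmax [0.023 0.029] [184. 182. 179.]
[344. 282.] 147 [0.516 0.2  ] [0.147 0.025] 2 zmax [0.017 0.024] [189. 187. 184.]
[349. 318.] 1471 [0.42  0.099] [0.115 0.306] 90 zmax [0.023 0.027] [188. 185. 177.]
[223. 283.] 31 [0.324 0.449] [0.023 0.039] 33 zmax [0.013 0.019] [124. 112. 109.]
[278. 307.] 35 [0.345 0.2
[... 1329 characters left out ...]
028] 2 zmax [0.028 0.034] [164. 159. 153.]
[339. 330.] 166 [0.517 0.2  ] [0.143 0.022] 1 zmax [0.019 0.024] [163. 159. 153.]
[370. 361.] 503 [0.422 0.125] [0.3   0.033] 2 zmax [0.023 0.028] [171. 164. 153.]
[386. 362.] 496 [0.431 0.094] [0.326 0.028] 1 zmax [0.024 0.027] [175. 169. 157.]
[401. 362.] 506 [0.418 0.06 ] [0.028 0.304] 90 zmax [0.024 0.028] [171. 165. 153.]
[624. 330.] 167 [ 0.499 -0.459] [0.059 0.064] 62 zmax [0.015 0.021] [60. 53. 45.]
[296. 349.] 259 [0.443 0.291] [0.185 0.037] 5 zmax [0.023 0.03 ] [150. 146. 145.]
[170. 363.] 259 [0.408 0.558] [0.035 0.086] 46 zmax [0.027 0.035] [148.  46.  43.]
[303. 384.] 48 [0.345 0.269] [0.012 0.076] 78 zmax [0.009 0.012] [ 81.  87. 139.]
```

```bash
cat >> h.py <<'E'
def to(x,y,z,yaw):
    """row (mm,deg) in tool axes from the measured pose to TCP x,y,z (m), tool down, tool x at yaw deg"""
    s=env.state(); A=R.from_rotvec(s["eef_rot"])
    T=R.from_euler("z",yaw,degrees=True)*R.from_euler("x",180,degrees=True)
    d=A.inv().apply(np.array([x,y,z])-s["position"])*1e3
    w=np.degrees((A.inv()*T).as_rotvec())
    return np.round(np.r_[d,w],1).tolist()
def yaw():
    v=R.from_rotvec(env.state()["eef_rot"]).apply([1,0,0]); return np.degrees(np.arctan2(v[1],v[0]))
E
python3 - <<'E'
from h import *
print(yaw(),R.from_rotvec(env.state()["eef_rot"]).as_matrix().round(2))
for Y in(0,180):print(to(.46,.3,.22,Y))
E
```

```text
156.06495327887984 [[-0.91  0.41 -0.  ]
 [ 0.41  0.91 -0.  ]
 [ 0.   -0.   -1.  ]]
[-298.8, -89.0, 18.3, -0.0, 0.1, 156.1]
[-298.8, -89.0, 18.3, -0.1, -0.0, -23.9]
```

```bash
M='[-299,-89,18,0,0,156]'; true; python3 -m inch '[[-299,-89,-40,0,0,156],[-299,-89,-40,0,0,156],[-299,-89,-40,0,0,156],[-299,-89,-40,0,0,156],[-299,-89,-40,0,0,156],[-299,-89,-40,0,0,156],[-299,-89,-40,0,0,156],[-299,-89,-40,0,0,156],[-299,-89,-40,0,0,156],[-299,-89,-40,0,0,156],[-299,-89,-40,0,0,156],[-299,-89,-40,0,0,156]]'
python3 - <<'E'
from h import *
print(yaw(),to(.46,.3,.24,0))
E
```

```text
t: 1.35
position: [0.4602, 0.2999, 0.2784]
eef_rot: [-2.817, -1.391, 0.001]
contact_force: [-0.7, -0.6, 0.1]
opening: 0.999
gripper_force: 0.0
52.57197828669621 [-0.1, -0.2, 38.4, -0.0, 0.0, 52.6]
```

```bash
python3 -m inch '[[0,0,38,0,0,52.6],[0,0,38,0,0,52.6],[0,0,38,0,0,52.6],[0,0,38,0,0,52.6],[0,0,38,0,0,52.6],[0,0,38,0,0,52.6],[0,0,38,0,0,52.6],[0,0,38,0,0,52.6]]'
cat >> h.py <<'E'
def tubes(X,im,lo=.006):
    m=(X[...,2]>lo)&(X[...,2]<0.06)&(X[...,0]>0.2)&(X[...,0]<0.8)
    n,l,s,c=cv2.connectedComponentsWithStats(m.astype(np.uint8),connectivity=4)
    for i in range(1,n):
        if s[i,4]<150: continue
        p=X[l==i]; q=p[:,:2].astype(np.float32); ctr,wh,ang=cv2.minAreaRect(q)
        if not (.125<max(wh)<.16 and min(wh)<.05): continue
        t=p[p[:,2]>np.percentile(p[:,2],90)-.002]
        a=ang if wh[0]>wh[1] else ang+90
        a=(a+90)%180-90
        mm=np.median(t[:,:2],0); vx,vy,_,_=cv2.fitLine(t[:,:2].astype(np.float32),cv2.DIST_HUBER,0,.001,.001).ravel()
        print(np.round(c[i]),s[i,4],"rect",np.round(ctr,4),np.round(wh,4),round(a,1),"ridge",np.round(mm,4),round(np.degrees(np.arctan(vy/vx)),1),"ztop",np.round(np.percentile(p[:,2],95),4),im[l==i].mean(0).round())
E
python3 - <<'E'
from h import *
im,P=cloud("wrist"); np.savez("w1.npz",im=im,P=P)
print(env.state()["position"],yaw())
tubes(P,im)
m=(P[...,0]>.4)&(P[...,0]<.45)&(abs(P[...,1]-.24)<.02);print("mat z",np.nanmedian(P[m],0))
cv2.imwrite("pics/w1.png",im[...,::-1])
E
```

```text
t: 2.15
position: [0.4602, 0.3, 0.2406]
eef_rot: [3.141, 0.014, -0.001]
contact_force: [0.4, 0.7, -0.5]
opening: 1.0
gripper_force: 0.0
[0.46026864 0.29999929 0.24060237] 0.5256953836247853
[180. 113.] 3135 rect [0.5295 0.3962] [0.0339 0.1397] -9.8 ridge [0.5362 0.3951] -9.8 ztop 0.0346 [121. 116. 111.]
[330. 122.] 1834 rect [0.52  0.201] [0.1397 0.0212] 0.7 ridge [0.5247 0.2007] 0.7 ztop 0.0229 [179. 172. 164.]
[ 80. 187.] 2756 rect [0.433  0.5412] [0.0342 0.1415] -40.3 ridge [0.437  0.5376] -40.4 ztop 0.0344 [175.  65.  58.]
mat z [4.25390991e-01 2.40114766e-01 3.86083340e-04]
```

View pics/w1.png

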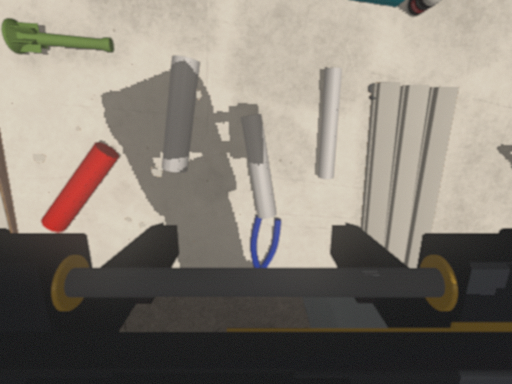

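Thick tube is at (180,113) px, middle (258,165) with its near end right at the cutter handles, thin (330,122). I'll fetch the thick one first.

Run:
```python
from h import *
z=np.load("w1.npz");tubes(z["P"],z["im"],.014)
print(to(.5305,.3955,.06,-9.8))
```

```text
[180. 113.] 3126 rect [0.5295 0.3962] [0.0339 0.1397] -9.8 ridge [0.5362 0.3951] -9.8 ztop 0.0346 [121. 116. 111.]
[330. 122.] 1735 rect [0.52   0.2008] [0.1397 0.0209] 0.7 ridge [0.5247 0.2007] 0.6 ztop 0.0229 [182. 175. 167.]
[259. 165.] 2074 rect [0.4636 0.2923] [0.1401 0.0274] 10.0 ridge [0.4678 0.2932] 10.0 ztop 0.0287 [152. 146. 140.]
[ 79. 188.] 2695 rect [0.433  0.5412] [0.0342 0.1415] -40.3 ridge [0.437  0.5376] -40.3 ztop 0.0344 [176.  64.  57.]
[71.2, -94.9, 180.6, 0.0, 0.0, 10.3]
```

```bash
python3 -m inch '[[50,-70,100,0,0,8],[70,-95.5,150,0,0,10.3],[70,-95.5,180,0,0,10.3],[70,-95.5,200,0,0,10.3],[70,-95.5,220,0,0,10.3],[70,-95.5,237,0,0,10.3],[70,-95.5,237,0,0,10.3],[70,-95.5,237,0,0,10.3]]' 66
python3 -m inch '[[0,0,0,0,0,0],[0,0,0,0,0,0],[0,0,0,0,0,0],[0,0,0,0,0,0],[0,0,0,0,0,0]]' 20 25
python3 -c "
from h import *
print(to(.5295,.3962,.003,-9.8))"
```

```text
t: 3.0
position: [0.5297, 0.396, 0.0034]
eef_rot: [3.13, -0.269, -0.001]
contact_force: [0.6, 0.3, 0.1]
opening: 0.748
gripper_force: 0.0
t: 3.5
position: [0.5298, 0.3959, 0.0038]
eef_rot: [-3.13, 0.273, -0.0]
contact_force: [-0.3, -0.4, 1.7]
opening: 0.38
gripper_force: 25.0
[-0.4, -0.2, 0.8, -0.0, -0.0, -0.2]
```

```bash
python3 -m inch '[[0,0,-50,0,0,0],[0,0,-100,0,0,0],[0,0,-150,0,0,0],[0,0,-200,0,0,0],[0,0,-267,0,0,0],[0,0,-267,0,0,0]]'
python3 -c "
from h import *
print(yaw(),to(.48,-.22,.27,-2.5))"
```

```text
t: 4.1
position: [0.5304, 0.3963, 0.2768]
eef_rot: [-3.125, 0.272, -0.012]
contact_force: [0.7, 0.0, -1.3]
opening: 0.379
gripper_force: 25.0
-9.9568030865473 [56.9, 615.7, 4.0, -0.3, -0.4, -7.5]
```

```bash
python3 -m inch '[[57,615,6,0,0,-7.5],[57,615,6,0,0,-7.5],[57,615,6,0,0,-7.5],[57,615,6,0,0,-7.5],[57,615,6,0,0,-7.5],[57,615,6,0,0,-7.5],[57,615,6,0,0,-7.5],[57,615,6,0,0,-7.5],[57,615,6,0,0,-7.5],[57,615,6,0,0,-7.5],[57,615,6,0,0,-7.5],[57,615,6,0,0,-7.5]]'
python3 -c "
from h import *
print(yaw(),to(.48,-.22,.27,-2.5))"
```

```text
t: 5.3
position: [0.4802, -0.204, 0.265]
eef_rot: [-3.141, 0.068, -0.0]
contact_force: [1.5, 0.1, -0.5]
opening: 0.378
gripper_force: 25.0
-2.473193191238045 [0.5, 16.0, -5.0, -0.0, -0.0, 0.0]
```

```bash
python3 -m inch '[[0,16,-5,0,0,0],[0,16,-5,0,0,0],[0,16,-5,0,0,0],[0,16,-5,0,0,0]]'
python3 - <<'E'
from h import *
im,P=cloud("wrist"); np.savez("w2.npz",im=im,P=P)
s=env.state();print(s["position"],yaw(),s["moment"])
cv2.imwrite("pics/w2.png",im[...,::-1])
m=(P[...,2]>.018)&(P[...,2]<.05)&(P[...,0]>.49)&(P[...,0]<.63)&(abs(P[...,1]+.22)<.12)
n,l,st,c=cv2.connectedComponentsWithStats(m.astype(np.uint8),connectivity=4)
for i in range(1,n):
    if st[i,4]<40: continue
    p=P[l==i];print(np.round(c[i]),st[i,4],np.round(p.min(0),4),np.round(p.max(0),4),np.round(np.percentile(p[:,2],98),4))
E
```

```text
t: 5.7
position: [0.4803, -0.2165, 0.27]
eef_rot: [-3.141, 0.065, 0.0]
contact_force: [0.4, 0.1, -1.6]
opening: 0.381
gripper_force: 25.0
[ 0.4803658  -0.21654263  0.27002914] -2.359047693599626 [ 0.04208408  0.14871596 -0.00334068]
[195.  74.] 552 [ 0.5973 -0.1686  0.019 ] [ 0.6174 -0.1223  0.0412] 0.0398
[254.  74.] 490 [ 0.5938 -0.241   0.0187] [ 0.6129 -0.2023  0.0451] 0.044
[314.  74.] 423 [ 0.5901 -0.3135  0.0205] [ 0.6092 -0.2807  0.049 ] 0.0477
[197. 139.] 455 [ 0.5142 -0.1644  0.0191] [ 0.5335 -0.118   0.0411] 0.0399
[310. 141.] 340 [ 0.5062 -0.3094  0.0194] [ 0.5252 -0.2769  0.0482] 0.0477
```

View pics/w2.png

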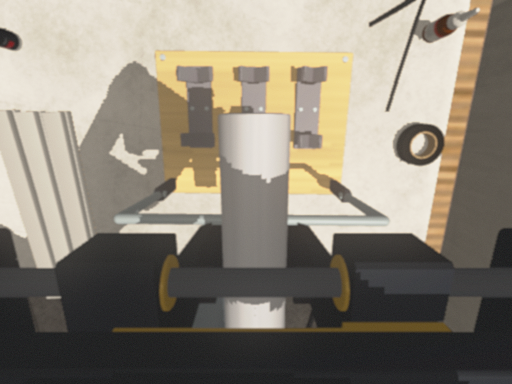

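Rack view: the thick pair is at left (195,74)/(197,139) px, middle pair behind the held tube (254,74), and thin at right (314,74)/(310,141). The arm-top heights of 40/44/48 mm and widths match. Keeper crossbar is at row 219, leaning to the robot. Seats come out at thick (.5656,-.1433), middle (.5616,-.2192), thin (.5577,-.2951), yaw -2.85°.

Run:
```python
from h import *
z=np.load("w2.npz");P=z["P"]
# held tube: far end, ridge height
m=(P[...,2]>.24)&(P[...,0]>.5)&(P[...,0]<.57)&(abs(P[...,1]+.217)<.022);p=P[m]
print(p.max(0),len(p))
for a in(.52,.53,.54):
    q=p[abs(p[:,0]-a)<.004];print(a,len(q),q[:,2].max(),q[:,1].min(),q[:,1].max())
print(to(.5656,-.1433,.032,-2.85))
```

```text
[ 0.55049365 -0.19500361  0.37701647] 21465
0.52 1202 0.30191005374418234 -0.23539446015990906 -0.20209030920910837
0.53 1272 0.30185921872473337 -0.23533001395638156 -0.20254247139666298
0.54 1371 0.30165713571085584 -0.23591173607324153 -0.20278753398272
[82.1, -76.6, 238.0, -0.0, -0.0, 0.5]
```

```bash
python3 -m inch '[[41,-38,40,0,0,0.5],[82,-76.6,80,0,0,0.5],[82,-76.6,120,0,0,0.5],[82,-76.6,160,0,0,0.5],[82,-76.6,190,0,0,0.5],[82,-76.6,210,0,0,0.5],[82,-76.6,210,0,0,0.5],[82,-76.6,210,0,0,0.5],[82,-76.6,210,0,0,0.5]]'
python3 -c "
from h import *
print(to(.5656,-.1433,.0305,-2.85))"
```

```text
t: 6.65
position: [0.5662, -0.145, 0.0617]
eef_rot: [3.139, -0.081, 0.004]
contact_force: [0.1, -0.2, -1.5]
opening: 0.379
gripper_force: 25.0
[-0.8, -1.7, 31.2, 0.1, -0.2, -0.1]
```

```bash
python3 -m inch '[[-0.8,-1.7,12,0,0,0],[-0.8,-1.7,24,0,0,0],[-0.8,-1.7,31,0,0,0],[-0.8,-1.7,31,0,0,0],[-0.8,-1.7,31,0,0,0]]'
python3 -m inch '[[0,0,0,0,0,0],[0,0,0,0,0,0],[0,0,0,0,0,0]]' 48
python3 -m inch '[[0,0,-50,0,0,0],[0,0,-100,0,0,0],[0,0,-150,0,0,0],[0,0,-200,0,0,0],[0,0,-240,0,0,0],[0,0,-240,0,0,0]]'
python3 - <<'E'
from h import *
im,P=cloud("wrist"); np.savez("w3.npz",im=im,P=P)
print(env.state()["position"],yaw());tubes(P,im,.052)
print(to(.4636,.2923,.20,10))
E
```

```text
t: 7.15
position: [0.5646, -0.1426, 0.0288]
eef_rot: [-3.139, 0.081, 0.0]
contact_force: [-0.8, 4.4, 4.4]
opening: 0.376
gripper_force: 25.1
t: 7.45
position: [0.5646, -0.1435, 0.0286]
eef_rot: [3.14, -0.082, -0.0]
contact_force: [0.4, 0.7, 0.2]
opening: 0.547
gripper_force: 0.0
t: 8.05
position: [0.566, -0.144, 0.2747]
eef_rot: [3.136, -0.081, 0.016]
contact_force: [-0.6, -0.0, -0.8]
opening: 0.544
gripper_force: 0.0
[ 0.56523228 -0.14370566  0.27117614] -2.9778779807867846
[245. 171.] 640 rect [ 0.5638 -0.1348] [0.013  0.1396] -2.8 ridge [ 0.5702 -0.136 ] -2.7 ztop 0.0598 [144. 137. 128.]
[260. 172.] 643 rect [ 0.5633 -0.1521] [0.0137 0.1389] -3.8 ridge [ 0.5653 -0.1512] -3.2 ztop 0.0598 [178. 169. 160.]
[-124.5, -430.3, 69.6, 0.2, -0.3, -13.0]
```

```bash
python3 -m inch '[[-124,-430,70,0,0,-13],[-124,-430,70,0,0,-13],[-124,-430,70,0,0,-13],[-124,-430,70,0,0,-13],[-124,-430,70,0,0,-13],[-124,-430,70,0,0,-13],[-124,-430,70,0,0,-13],[-124,-430,70,0,0,-13],[-124,-430,70,0,0,-13],[-124,-430,70,0,0,-13],[-124,-430,70,0,0,-13],[-124,-430,70,0,0,-13]]' 56
python3 -c "
from h import *
print(to(.4636,.2923,.003,10))"
```

```text
t: 9.3
position: [0.4633, 0.2914, 0.1983]
eef_rot: [3.129, 0.273, -0.002]
contact_force: [-0.7, -0.6, -0.6]
opening: 0.635
gripper_force: 0.0
[0.6, -0.9, 195.3, 0.0, 0.1, -0.0]
```

```bash
python3 -m inch '[[0.6,-0.9,50,0,0,0],[0.6,-0.9,100,0,0,0],[0.6,-0.9,150,0,0,0],[0.6,-0.9,175,0,0,0],[0.6,-0.9,190,0,0,0],[0.6,-0.9,195,0,0,0],[0.6,-0.9,195,0,0,0]]'
python3 -m inch '[[0,0,0,0,0,0],[0,0,0,0,0,0],[0,0,0,0,0,0],[0,0,0,0,0,0],[0,0,0,0,0,0]]' 16 25
python3 -m inch '[[0,0,-50,0,0,0],[0,0,-100,0,0,0],[0,0,-150,0,0,0],[0,0,-190,0,0,0],[0,0,-210,0,0,0],[0,0,-210,0,0,0]]'
python3 -c "
from h import *
print(to(.5616,-.2192,.21,-2.85))"
```

```text
t: 10.0
position: [0.4641, 0.2924, 0.0038]
eef_rot: [3.13, 0.272, -0.001]
contact_force: [0.7, -0.4, -1.0]
opening: 0.636
gripper_force: 0.0
t: 10.5
position: [0.4638, 0.2936, 0.0044]
eef_rot: [-3.129, -0.275, -0.001]
contact_force: [-0.7, -0.5, 4.5]
opening: 0.308
gripper_force: 25.0
t: 11.1
position: [0.4643, 0.2939, 0.2165]
eef_rot: [-3.128, -0.275, -0.008]
contact_force: [-0.4, 0.2, -0.9]
opening: 0.311
gripper_force: 25.0
[6.3, 522.2, 6.1, -0.1, -0.3, 12.9]
```

```bash
python3 -m inch '[[6,522,0,0,0,13],[6,522,0,0,0,13],[6,522,0,0,0,13],[6,522,0,0,0,13],[6,522,0,0,0,13],[6,522,0,0,0,13],[6,522,0,0,0,13],[6,522,0,0,0,13],[6,522,0,0,0,13],[6,522,0,0,0,13],[6,522,0,0,0,13],[6,522,0,0,0,13]]'
python3 -m inch '[[0,0,0,0,0,0]]'
python3 - <<'E'
from h import *
im,P=cloud("wrist")
s=env.state();print(s["position"])
p0=np.array(s["position"])
m=(abs(P[...,2]-p0[2]-.03)<.015)&(P[...,0]>p0[0]+.03)&(P[...,0]<p0[0]+.09)&(abs(P[...,1]-p0[1])<.022);p=P[m]
print(p.max(0)-p0)
for a in(.035,.045,.055):
    q=p[abs(p[:,0]-p0[0]-a)<.004];print(a,len(q),q[:,2].max()-p0[2],q[:,1].min()-p0[1],q[:,1].max()-p0[1])
print(yaw(),to(.5616,-.2192,.08,-2.85))
E
```

```text
t: 12.3
position: [0.5599, -0.2221, 0.211]
eef_rot: [-3.139, 0.087, 0.005]
contact_force: [0.3, 1.0, -1.2]
opening: 0.311
gripper_force: 25.0
t: 12.4
position: [0.5598, -0.2189, 0.2121]
eef_rot: [-3.139, 0.082, 0.004]
contact_force: [0.2, -0.0, -1.1]
opening: 0.313
gripper_force: 25.0
[ 0.55997148 -0.21828155  0.2126638 ]
[0.0700364  0.00998728 0.02464622]
0.035 842 0.02417234996474274 -0.015927566201347748 0.00982937177156662
0.045 887 0.024646219201644254 -0.01613047821677338 0.00949957204634913
0.055 948 0.02460367498058738 -0.016864566952597804 0.008852540214096233
-2.9325788058214606 [2.0, 1.0, 132.7, -0.1, 0.1, -0.1]
```

```bash
python3 -m inch '[[2,1,50,0,0,0],[2,1,90,0,0,0],[2,1,120,0,0,0],[2,1,140,0,0,0],[2,1,150,0,0,0],[2,1,158,0,0,0],[2,1,166,0,0,0],[2,1,175,0,0,0],[2,1,175,0,0,0],[2,1,175,0,0,0]]'
python3 -m inch '[[0,0,0,0,0,0],[0,0,0,0,0,0],[0,0,0,0,0,0]]' 44
python3 -m inch '[[0,0,-50,0,0,0],[0,0,-100,0,0,0],[0,0,-150,0,0,0],[0,0,-190,0,0,0],[0,0,-210,0,0,0],[0,0,-210,0,0,0]]'
python3 - <<'E'
from h import *
im,P=cloud("wrist"); np.savez("w4.npz",im=im,P=P)
cv2.imwrite("pics/w4.png",im[...,::-1])
print(env.state()["position"],yaw());
m=(P[...,2]>.045)&(P[...,2]<.07)&(P[...,0]>.48)&(P[...,0]<.64)&(abs(P[...,1]+.18)<.07)
for lo,hi in((-.165,-.12),(-.24,-.2)):
    p=P[m&(P[...,1]>lo)&(P[...,1]<hi)];print(len(p),cv2.minAreaRect(p[:,:2].astype(np.float32)),np.percentile(p[:,2],[95,99]))
print(to(.52,.2008,.2,.65))
E
```

```text
t: 13.45
position: [0.5625, -0.2206, 0.0391]
eef_rot: [3.14, -0.081, 0.001]
contact_force: [-0.0, -0.4, -0.7]
opening: 0.31
gripper_force: 25.0
t: 13.75
position: [0.5624, -0.2207, 0.0392]
eef_rot: [3.14, -0.082, 0.001]
contact_force: [-0.4, 0.4, 0.5]
opening: 0.504
gripper_force: 0.0
t: 14.35
position: [0.563, -0.221, 0.2521]
eef_rot: [3.137, -0.081, 0.009]
contact_force: [0.6, -0.4, -0.3]
opening: 0.502
gripper_force: 0.0
[ 0.56242615 -0.22065136  0.24948335] -2.9728692074364
2715 ((0.5635345578193665, -0.1434531807899475), (0.03355727717280388, 0.1393028348684311), 87.11795043945312) [0.06151863 0.06216668]
2338 ((0.561769962310791, -0.2205335795879364), (0.030521713197231293, 0.13952669501304626), 87.01317596435547) [0.06164232 0.06227628]
[-64.3, -418.7, 48.9, 0.1, -0.1, -3.6]
```

View pics/w4.png

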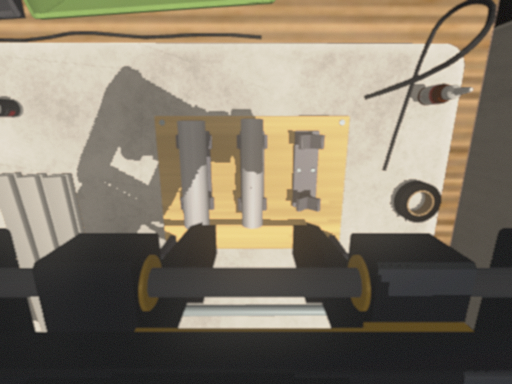

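Two tubes lie in the left pair (195,175) and middle pair (252,172), with tops at 61–62 mm as expected. Now the thin one.

```bash
python3 -m inch '[[-64,-419,49,0,0,-3.6],[-64,-419,49,0,0,-3.6],[-64,-419,49,0,0,-3.6],[-64,-419,49,0,0,-3.6],[-64,-419,49,0,0,-3.6],[-64,-419,49,0,0,-3.6],[-64,-419,49,0,0,-3.6],[-64,-419,49,0,0,-3.6],[-64,-419,49,0,0,-3.6],[-64,-419,49,0,0,-3.6],[-64,-419,49,0,0,-3.6]]' 40
python3 - <<'E'
from h import *
im,P=cloud("wrist")
print(env.state()["position"],yaw());tubes(P,im,.014)
m=(P[...,2]>.02)&(P[...,2]<.03)&(P[...,0]>.5)&(P[...,0]<.54)&(P[...,1]<.18)&(P[...,1]>.1)
print("strip y",P[m][:,1].max());print(to(.52,.2008,.003,.65))
E
```

```text
t: 15.5
position: [0.5195, 0.2011, 0.1983]
eef_rot: [3.141, 0.019, -0.004]
contact_force: [0.3, 0.0, 0.1]
opening: 0.454
gripper_force: 0.0
[0.51990918 0.20039764 0.19879027] 0.6052531451500957
[254. 171.] 1912 rect [0.5198 0.2001] [0.14   0.0209] 0.2 ridge [0.5252 0.2003] 0.6 ztop 0.0228 [157. 151. 144.]
[312. 177.] 2184 rect [0.5115 0.1303] [0.1259 0.0265] 2.0 ridge [0.5207 0.1305] 2.7 ztop 0.0262 [189. 180. 166.]
[341. 189.] 2621 rect [0.4937 0.0946] [0.1549 0.027 ] 1.0 ridge [0.5067 0.095 ] 0.8 ztop 0.0262 [189. 180. 166.]
strip y 0.14439233126278433
[0.5, -0.5, 195.8, 0.0, 0.1, -0.0]
```

```bash
python3 -m inch '[[0,0,50,0,0,0],[0,0,100,0,0,0],[0,0,150,0,0,0],[0,0,175,0,0,0],[0,0,190,0,0,0],[0,0,196,0,0,0],[0,0,196,0,0,0]]'
python3 -m inch '[[0,0,0,0,0,0],[0,0,0,0,0,0],[0,0,0,0,0,0],[0,0,0,0,0,0],[0,0,0,0,0,0]]' 12 25
python3 -m inch '[[0,0,-50,0,0,0],[0,0,-100,0,0,0],[0,0,-150,0,0,0],[0,0,-190,0,0,0],[0,0,-210,0,0,0],[0,0,-210,0,0,0]]'
python3 -c "
from h import *
print(to(.5577,-.2951,.21,-2.85))"
```

```text
t: 16.25
position: [0.5202, 0.2001, 0.0035]
eef_rot: [3.141, 0.015, -0.002]
contact_force: [0.4, 0.8, -0.3]
opening: 0.459
gripper_force: 0.0
t: 16.75
position: [0.5206, 0.2012, 0.0048]
eef_rot: [3.141, 0.017, 0.003]
contact_force: [-0.0, -2.0, 6.6]
opening: 0.243
gripper_force: 25.0
t: 17.35
position: [0.5209, 0.2015, 0.2168]
eef_rot: [-3.141, -0.018, -0.009]
contact_force: [0.2, -0.3, -1.5]
opening: 0.243
gripper_force: 25.0
[31.2, 497.0, 6.5, -0.1, -0.3, 3.5]
```

```bash
python3 -m inch '[[31,497,0,0,0,3.5],[31,497,0,0,0,3.5],[31,497,0,0,0,3.5],[31,497,0,0,0,3.5],[31,497,0,0,0,3.5],[31,497,0,0,0,3.5],[31,497,0,0,0,3.5],[31,497,0,0,0,3.5],[31,497,0,0,0,3.5],[31,497,0,0,0,3.5],[31,497,0,0,0,3.5],[31,497,0,0,0,3.5]]'
python3 -m inch '[[0,0,0,0,0,0],[0,0,0,0,0,0]]'
python3 - <<'E'
from h import *
im,P=cloud("wrist")
s=env.state();print(s["position"])
p0=np.array(s["position"])
m=(abs(P[...,2]-p0[2]-.02)<.015)&(P[...,0]>p0[0]+.03)&(P[...,0]<p0[0]+.09)&(abs(P[...,1]-p0[1])<.022);p=P[m]
print(p.max(0)-p0)
for a in(.035,.045,.055):
    q=p[abs(p[:,0]-p0[0]-a)<.004];print(a,len(q),q[:,2].max()-p0[2],q[:,1].min()-p0[1],q[:,1].max()-p0[1])
print(yaw(),to(.5577,-.2951,.08,-2.85))
E
```

```text
t: 18.55
position: [0.556, -0.2957, 0.2116]
eef_rot: [-3.138, 0.081, 0.004]
contact_force: [0.3, 0.9, -0.3]
opening: 0.241
gripper_force: 25.0
t: 18.75
position: [0.5567, -0.2939, 0.2137]
eef_rot: [-3.14, 0.076, 0.001]
contact_force: [0.7, 0.3, -0.2]
opening: 0.24
gripper_force: 25.0
[ 0.55677517 -0.29408584  0.21392803]
[0.06977757 0.00899114 0.01923735]
0.035 653 0.018454669137365404 -0.012680739149894982 0.008965474348961555
0.045 693 0.018569171971510673 -0.013539256739365513 0.00851549356392134
0.055 748 0.018418997606232085 -0.013780950134732128 0.008158268768516663
-2.773722361623185 [1.0, 1.0, 133.9, -0.0, 0.0, 0.1]
```

```bash
python3 -m inch '[[1,1,50,0,0,0],[1,1,90,0,0,0],[1,1,120,0,0,0],[1,1,140,0,0,0],[1,1,150,0,0,0],[1,1,158,0,0,0],[1,1,164,0,0,0],[1,1,170.5,0,0,0],[1,1,170.5,0,0,0],[1,1,170.5,0,0,0]]'
python3 -m inch '[[0,0,0,0,0,0],[0,0,0,0,0,0],[0,0,0,0,0,0]]' 38
python3 -m inch '[[0,0,-50,0,0,0],[0,0,-100,0,0,0],[0,0,-150,0,0,0],[0,0,-190,0,0,0],[0,0,-230,0,0,0],[0,0,-230,0,0,0],[0,0,-230,0,0,0]]'
python3 - <<'E'
from h import *
im,P=cloud("wrist"); np.savez("w5.npz",im=im,P=P)
cv2.imwrite("pics/w5.png",im[...,::-1])
print(env.state()["position"],yaw());
m=(P[...,2]>.049)&(P[...,2]<.07)&(P[...,0]>.48)&(P[...,0]<.64)
for lo,hi in((-.165,-.12),(-.24,-.2),(-.32,-.27)):
    p=P[m&(P[...,1]>lo)&(P[...,1]<hi)];print(len(p),cv2.minAreaRect(p[:,:2].astype(np.float32)),np.percentile(p[:,2],[95,99]))
a,Q=cloud("scene")
m=(Q[...,2]>.09)&(Q[...,2]<.2)&(Q[...,0]>.36)&(Q[...,0]<.53)&(Q[...,1]>-.36)&(Q[...,1]<-.07)
p=Q[m];print(len(p));t=p[p[:,2]>p[:,2].max()-.012];print(t.min(0),t.max(0),np.median(t,0))
cv2.imwrite("pics/scene5.png",cv2.resize(a[150:310,220:420,::-1],(800,640))[:600])
E
```

```text
t: 19.8
position: [0.5581, -0.2958, 0.0441]
eef_rot: [-3.14, 0.078, -0.002]
contact_force: [1.6, 5.9, 2.1]
opening: 0.243
gripper_force: 25.0
t: 20.1
position: [0.5575, -0.2969, 0.0435]
eef_rot: [3.14, -0.079, 0.0]
contact_force: [-0.1, -0.2, 0.2]
opening: 0.428
gripper_force: 0.0
t: 20.8
position: [0.5574, -0.2967, 0.2737]
eef_rot: [3.14, -0.079, 0.001]
contact_force: [-0.3, -0.6, -0.2]
opening: 0.431
gripper_force: 0.0
[ 0.55720629 -0.29645049  0.27231943] -2.8862326406662775
2404 ((0.5633036494255066, -0.14394511282444), (0.032703697681427, 0.1389348804950714), 87.44415283203125) [0.06149307 0.06222114]
2081 ((0.5619064569473267, -0.2195121943950653), (0.027899565175175667, 0.1389750838279724), 87.12384796142578) [0.06170805 0.0622752 ]
1623 ((0.5574137568473816, -0.29480451345443726), (0.02068520337343216, 0.14036372303962708), 87.45359802246094) [0.06176953 0.06236741]
350
[ 0.44140982 -0.34081917  0.17403569] [ 0.46581805 -0.08962341  0.18584932] [ 0.45312927 -0.22390545  0.17995968]
```

View pics/scene5.png

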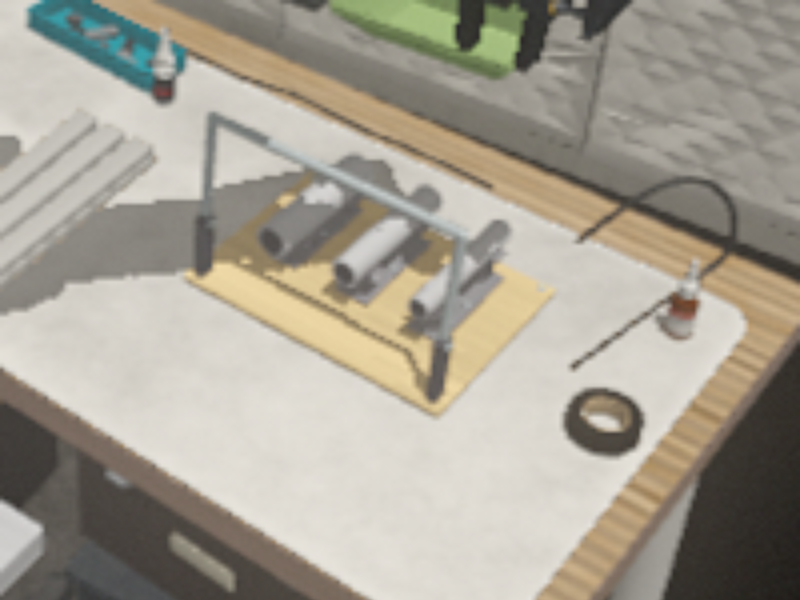

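All three tubes are cradled: tops are at 61–62 mm and centres within 2 mm, and the scene crop shows them in the Vs. Keeper is upright with its crossbar from (212,118) to (460,235). I'll straddle the crossbar between the middle and thin tubes, grip it lightly and follow the arc down.

```bash
python3 -c "
from h import *
print(to(.4517,-.2533,.25,87.15))"
```

```text
[-107.4, -37.7, 22.1, -0.2, 0.0, -90.0]
```

```bash
python3 -m inch '[[-107,-38,22,0,0,-90],[-107,-38,22,0,0,-90],[-107,-38,22,0,0,-90],[-107,-38,22,0,0,-90],[-107,-38,22,0,0,-90],[-107,-38,22,0,0,-90],[-107,-38,22,0,0,-90],[-107,-38,22,0,0,-90],[-107,-38,22,0,0,-90],[-107,-38,22,0,0,-90],[-107,-38,22,0,0,-90],[-107,-38,22,0,0,-90]]' 44
python3 -m inch '[[0,0,0,0,0,0],[0,0,0,0,0,0]]'
python3 -c "
from h import *
print(yaw(),to(.4517,-.2533,.17,87.15))"
```

```text
t: 22.1
position: [0.4522, -0.2529, 0.2501]
eef_rot: [-2.274, -2.164, 0.0]
contact_force: [0.4, 0.0, -0.3]
opening: 0.501
gripper_force: 0.0
t: 22.3
position: [0.4525, -0.2531, 0.2509]
eef_rot: [-2.277, -2.163, 0.0]
contact_force: [-0.2, 0.3, -0.0]
opening: 0.5
gripper_force: 0.0
87.03757417096074 [-0.3, -0.7, 80.9, -0.0, -0.0, -0.1]
```

```bash
python3 -m inch '[[0,0,30,0,0,0],[0,0,55,0,0,0],[0,0,70,0,0,0],[0,0,80,0,0,0],[0,0,80,0,0,0]]'
python3 -m inch '[[0,0,0,0,0,0],[0,0,0,0,0,0],[0,0,0,0,0,0],[0,0,0,0,0,0],[0,0,0,0,0,0],[0,0,0,0,0,0]]' 3 8
python3 - <<'E'
from h import *
s=env.state()
e=(np.array(s["position"])[:2]-[.5616,-.2192]); print("rack x,y",e@[.9988,-.0497],e@[.0497,.9988])
for t in np.arange(1.55,-.01,-.155): print(round(t,2),np.round([110*np.cos(t)-110*np.cos(1.55),110*(np.sin(1.55)-np.sin(t))],1))
E
```

```text
t: 22.8
position: [0.4523, -0.2529, 0.1704]
eef_rot: [-2.276, -2.163, 0.0]
contact_force: [-0.0, -0.6, -1.0]
opening: 0.499
gripper_force: 0.0
t: 23.4
position: [0.4528, -0.2533, 0.1719]
eef_rot: [2.276, 2.164, 0.0]
contact_force: [1.1, -0.3, 2.8]
opening: 0.111
gripper_force: 8.0
rack x,y -0.10694942459956708 -0.039472852270198505
1.55 [0. 0.]
1.4 [17.   1.7]
1.24 [33.4  5.9]
1.08 [49.1 12.7]
0.93 [63.5 21.8]
0.77 [76.3 33. ]
0.62 [87.2 46.1]
0.46 [96.  60.6]
0.31 [102.5  76.4]
0.15 [106.4  93. ]
-0.0 [107.7 110. ]
```

```bash
python3 -m inch '[[0,8.5,0.5,0,0,0],[0,17,1.7,0,0,0],[0,25,3.5,0,0,0],[0,33.4,5.9,0,0,0],[0,41,9,0,0,0],[0,49,12.7,0,0,0],[0,56.5,17,0,0,0],[0,63.5,21.8,0,0,0],[0,70,27,0,0,0],[0,76.3,33,0,0,0],[0,82,39.5,0,0,0],[0,87.2,46.1,0,0,0]]'
python3 -c "
from h import *
print(to(*(np.array([.5616,-.2192])-.0395*np.array([.0497,.9988])),.061,87.15))"
```

```text
t: 24.6
position: [0.5401, -0.2575, 0.1246]
eef_rot: [-2.276, -2.165, 0.0]
contact_force: [-1.1, -0.2, 0.9]
opening: 0.11
gripper_force: 8.0
[-0.2, 19.6, 63.6, -0.0, -0.0, -0.0]
```

```bash
python3 -m inch '[[0,4.6,7,0,0,0],[0,8.6,14.5,0,0,0],[0,12,22,0,0,0],[0,15,30.3,0,0,0],[0,17.4,38.5,0,0,0],[0,19,46.9,0,0,0],[0,19.8,55.5,0,0,0],[0,20,63.5,0,0,0],[0,20,67,0,0,0],[0,20,67,0,0,0]]'
python3 -m inch '[[0,0,0,0,0,0],[0,0,0,0,0,0],[0,0,0,0,0,0]]' 34
python3 -m inch '[[0,0,-20,0,0,0],[0,0,-60,0,0,0],[0,0,-110,0,0,0],[0,0,-160,0,0,0],[0,0,-190,0,0,0],[0,0,-190,0,0,0],[0,0,-190,0,0,0]]'
python3 - <<'E'
from h import *
im,P=cloud("wrist"); a,Q=cloud("scene")
print(env.state()["position"])
o=np.array([.5616,-.2192]);M=np.array([[.9988,-.0497],[.0497,.9988]])
for X in(P,Q):
    r=(X[...,:2]-o)@M.T
    for y in(-.1,-.038,.038,.1):
        m=(abs(r[...,0])<.03)&(abs(r[...,1]-y)<.01)&(X[...,2]>.055)&(X[...,2]<.12)
        if m.sum():print(y,m.sum(),np.median(r[m][:,0]).round(4),np.percentile(X[m][:,2],[50,90,98]).round(4))
cv2.imwrite("pics/w6.png",np.hstack([im[:300,100:400,::-1],cv2.resize(a[190:310,270,None] if 0 else a[190:300,250:370,::-1],(327,300))]))
E
```

```text
t: 25.6
position: [0.5596, -0.2587, 0.0584]
eef_rot: [2.276, 2.165, -0.0]
contact_force: [-2.5, -0.7, 3.0]
opening: 0.109
gripper_force: 8.0
t: 25.9
position: [0.5598, -0.2585, 0.0582]
eef_rot: [2.276, 2.165, 0.0]
contact_force: [0.0, -0.4, -0.6]
opening: 0.356
gripper_force: 0.0
t: 26.6
position: [0.5595, -0.2584, 0.2479]
eef_rot: [-2.276, -2.165, -0.0]
contact_force: [0.5, -0.3, -0.7]
opening: 0.385
gripper_force: 0.0
[ 0.55925276 -0.25822763  0.24642106]
-0.1 118 0.0006 [0.0725 0.0736 0.0743]
-0.038 133 0.0 [0.0726 0.0737 0.0741]
0.038 152 0.0012 [0.0728 0.0739 0.0746]
0.1 191 0.0011 [0.0725 0.0739 0.0745]
-0.1 18 -0.0052 [0.0691 0.0724 0.0726]
-0.038 14 -0.0058 [0.0705 0.073  0.0755]
0.038 14 -0.0048 [0.0704 0.0728 0.0755]
0.1 16 -0.0058 [0.0687 0.0722 0.0748]
```

View pics/w6.png

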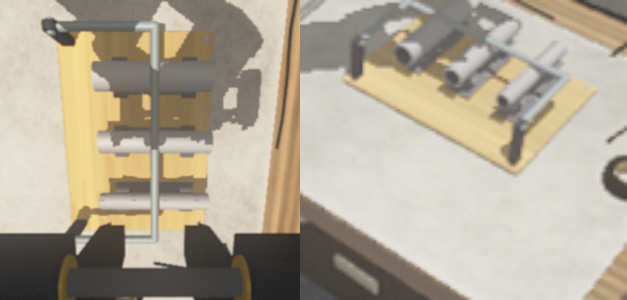

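Keeper level at z ≈ 73 mm (rod top), across the tubes' middles (column 155 of the left picture). All three tubes are in their Vs, and the gripper is clear.

```bash
python3 -c "
from workcell import env
print(env.job_done())"
```

```text
the job is handed in; nothing more can be done
None
```

The job is handed in at about 27 s of the 72 s: all three tubes lie in their matching V supports, the keeper is fully down over them, and the gripper is clear; no verdict was returned, and I did not re-measure the bystanders afterwards.

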